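# Make up the kits for the painting class

## Task

Make up the two kit trays for the painting class from the stock on the table, setting everything down gently (not dropped), right way up and flat on the floor of its bay. In the three-bay watercolour tray the black paint tin goes in the long bay and the white water pot and the roll of masking tape in the two small bays, one in each, either way round; in the two-bay lettering tray the ink bottle goes in the larger, nearly square bay and the eraser in the narrow bay. Leave the mug, the bowl of sweets and the sketchbook where they are.

Things in the scene. Friction and masses are not known exactly. Their poses are not given: they have to be found in the camera images.
- tray_watercolour: watercolour kit tray: low wooden tray with three bays, outside 160 mm (its x) by 162 mm (its y), loose on the table, 0.6 kg. Floor 4 mm thick, rim and dividers 6 to 7 mm thick with their tops 12 mm above the table. Origin: centre of its underside, z up. Long bay 146 mm (x) by 72 mm (y), centred at x = 0, y = +38 mm; two small square bays 70 by 70 mm, centred at x = -38 and x = +38 mm, y = -39 mm.
- tray_lettering: lettering kit tray: smaller low wooden tray with two bays, outside 84 mm (its x) by 136 mm (its y), loose on the table, 0.6 kg. Floor 4 mm thick, rim and divider 6 to 7 mm thick with their tops 12 mm above the table. Origin: centre of its underside, z up. Larger, nearly square bay 70 mm (x) by 66 mm (y), centred at x = 0, y = +28 mm; narrow bay 70 mm (x) by 50 mm (y), centred at x = 0, y = -36 mm.
- paint_tin: shut black metal watercolour tin with a thin bright seam, a flat box 124 mm (its x) by 54 mm (its y) by 26 mm high, about 0.16 kg. Origin: centre of its underside, z up through the lid.
- water_pot: white ceramic water pot, an open empty straight-sided cup without handle, 54 mm across, 56 mm high, wall 4 mm, about 0.17 kg. Origin: centre of its underside, z up along its axis.
- tape_roll: roll of cream masking tape lying flat, a ring 52 mm across outside, 31 mm inside, 24 mm high, about 0.05 kg. Origin: centre of its underside, z up along its axis.
- ink_bottle: squat round bottle of dark ink with a pale label band and a black screw cap, closed: body 48 mm across and straight up to 31 mm, cap 31 mm across, 50 mm high in all, about 0.12 kg. Origin: centre of its underside, z up along its axis.
- eraser: white block eraser in a grey-blue card sleeve, 52 mm (its x) by 24 mm (its y) by 18 mm high, about 0.035 kg. Origin: centre of its underside, z up.
- mug: bystander: dark grey-green stoneware mug, 82 mm across, 90 mm high, handle towards its +y; stands at the far right. Origin: centre of its underside.
- sweets_bowl: bystander: small white ramekin of wrapped sweets, 84 mm across, 40 mm high; stands beyond the stock. Origin: centre of its underside.
- sketchbook: bystander: spiral-bound sketchbook with a dusty-pink cover lying flat, 105 mm (its x) by 148 mm (its y) by 14 mm thick; lies at the far left. Origin: centre of its underside.
Mind the look-alikes: they are no part of the job. Leave any blue, orange or red look-alike of the tape_roll alone.

How it is judged:
At the end, for the whole second after the job is handed in: Tin in the long bay, pot and tape in the small bays (one each), ink bottle in the larger and eraser in the narrow bay: each within 13 to 17 mm of its bay's centre each way (looser than the walls), underside within 3 mm of the bay floor, upright to 0.1 rad, at rest; trays flat (x of paint_tin in the frame of tray_watercolour between -0.015 and 0.015 m and y of paint_tin in the frame of tray_watercolour between 0.025 and 0.051 m and z of paint_tin in the frame of tray_watercolour between 0.001 and 0.007 m and angle between each of paint_tin, ink_bottle, eraser, tray_watercolour, tray_lettering's own z axis and vertical below 0.1 rad and ((x of water_pot in the frame of tray_watercolour between -0.051 and -0.025 m and y of water_pot in the frame of tray_watercolour between -0.052 and -0.026 m and z of water_pot in the frame of tray_watercolour between 0.001 and 0.007 m and angle between water_pot's own z axis and vertical below 0.1 rad) or (x of water_pot in the frame of tray_watercolour between 0.025 and 0.051 m and y of water_pot in the frame of tray_watercolour between -0.052 and -0.026 m and z of water_pot in the frame of tray_watercolour between 0.001 and 0.007 m and angle between water_pot's own z axis and vertical below 0.1 rad)) and ((x of tape_roll in the frame of tray_watercolour between -0.051 and -0.025 m and y of tape_roll in the frame of tray_watercolour between -0.052 and -0.026 m and z of tape_roll in the frame of tray_watercolour between 0.001 and 0.007 m and angle between tape_roll's own z axis and vertical below 0.1 rad) or (x of tape_roll in the frame of tray_watercolour between 0.025 and 0.051 m and y of tape_roll in the frame of tray_watercolour between -0.052 and -0.026 m and z of tape_roll in the frame of tray_watercolour between 0.001 and 0.007 m and angle between tape_roll's own z axis and vertical below 0.1 rad)) and x of ink_bottle in the frame of tray_lettering between -0.015 and 0.015 m and y of ink_bottle in the frame of tray_lettering between 0.015 and 0.041 m and z of ink_bottle in the frame of tray_lettering between 0.001 and 0.007 m and x of eraser in the frame of tray_lettering between -0.013 and 0.013 m and y of eraser in the frame of tray_lettering between -0.053 and -0.019 m and z of eraser in the frame of tray_lettering between 0.001 and 0.007 m and linear speed of each of paint_tin, water_pot, tape_roll, ink_bottle, eraser below 0.02 m/s); the robot touches nothing.
It fails at once if the mug is pushed more than 20 mm from its place (distance of mug from where it was at the start of the episode above 0.02 m).
It fails at once if the bowl of sweets is pushed more than 20 mm from its place (distance of sweets_bowl from where it was at the start of the episode above 0.02 m).
It fails at once if the sketchbook is pushed more than 20 mm from its place (distance of sketchbook from where it was at the start of the episode above 0.02 m).
It fails at once if a stock thing is dropped: it falls free of the fingers faster than 0.7 m/s (a drop of some 25 mm) ((linear speed of paint_tin above 0.7 m/s and contact force between paint_tin and the fingers below 0.1 N) or (linear speed of water_pot above 0.7 m/s and contact force between water_pot and the fingers below 0.1 N) or (linear speed of tape_roll above 0.7 m/s and contact force between tape_roll and the fingers below 0.1 N) or (linear speed of ink_bottle above 0.7 m/s and contact force between ink_bottle and the fingers below 0.1 N) or (linear speed of eraser above 0.7 m/s and contact force between eraser and the fingers below 0.1 N)).
It also fails if it takes over 128 s, if anything falls off the work surface, if the arm or the gripper's body presses on something with over 40 N, if the wrist force passes 120 N, or if a joint passes its speed limit or range.

## Robot

A 6-joint arm with a two-finger parallel gripper is mounted at the origin on the work surface. World frame = base frame: x ahead of the robot, y to its left, z up, the work surface at z = 0. Lengths are in m, angles in rad, forces in N, time in s.
With the tool pointing down it reaches from about 0.35 to 0.775 m from the base axis. Payload 5.5 kg.
Tool frame: the origin (TCP) lies midway between the tips of the shut fingers; the grasp point (between the pads) lies 19 mm behind it (pinch_z is the distance from the TCP to the grasp point, in m); z points along the fingers, x is the direction in which the jaws open and shut, and the axes are right-handed (so a half turn about z gives the same grasp; the last joint's range is limited). The gripper opens to 85 mm and grips with 20 to 120 N. Pads are 22 mm wide; open, the fingers measure 114 mm over their backs; the gripper's body (76 mm by 85 mm) begins 54 mm behind the grasp point. The pads swing forward as they close: fully open they stand 13 mm farther back than shut.
Start: joints at [1.056, 0.313, 0.046, 1.304, 0, 1.431], TCP at [0.211, 0.535, 0.231] pointing down, gripper open.
Joint ranges: [-2.76, 2.76], [-0.86, 1.69], [-1.03, 1.26], [-2.2, 2.34], [-1.47, 1.5], [-3.14, 3.14]. Speed limits (rad/s): [2.57, 2.57, 3.14, 3.14, 3.14, 3.14].

## Interface

Orientations are given as a unit quaternion [w, x, y, z].
In Python, from workcell import get_state, read_camera, camera_info, hand_in, trace, pinch_z gives the robot as it stands. The module is installed in compiled form; this text tells all that it offers.
- The arm moves only by the tool arm_command, never from a script. Its argument "steps" is text: rows parted by semicolons, each of 4 numbers parted by spaces: the shift along the world's x, y, z in mm, then the turn about the world's z in rad. In form: tx ty tz spin; .... A call has 1 to 20 rows; each row is the pose to reach, as a shift and turn from the pose measured when the call began; what a row does not reach only later rows make up. A row lasts 1/8 s, in which the tool goes at most 62.5 mm and 10.7 degrees, less where a joint would pass 70% of its speed; a pose out of reach is approached as far as the arm can. A call with a gripper value outside its range is refused whole. "fingers" is the gripper command: -1 is shut, 1 is fully open, values between are in proportion, set as the call begins (left out, the last holds). The fingers move at their own pace and stop on an object; "newtons" is the grip in N (left out, the last holds). Time passes only in rows, so rows that repeat a pose let the fingers close. It gives the time, the measured TCP pose, the force and the opening at its end, in the units of the state.
- get_state(): the state, without advancing time (a new reading comes with each control period).
- read_camera(name): name is "scene" or "top"; returns the picture (384x512x3 uint8, red, green, blue); there is no depth.
- camera_info(name): a dict with "mtx" (3x3 intrinsics, pixels), "R" (3x3) and "t" (3): a world point X has camera coordinates R X + t. Camera axes: x right, y down, z forward; pixel columns grow to the right and rows downward; lengths in m; the calibration is good to about 2 mm. A picture is of the moment at which its call begins. camera_info takes no time and is no camera call.
- hand_in(): hands the job in, once; it reports no verdict.
Trained networks look in the newest picture that a camera, given by its name, has taken for a name from the list of things; names that differ only in an ending like _2 or _b are one class to them, and where a whole thing is asked for, a point or a joint stands for the part that bears it (a point fixed in the world has none). Each returns a list of dicts, best first, with "score" (0 to 1); they miss things now and then, are a little off and sometimes report something else, mostly with a low value. They report only what shows in the picture. A call takes as long as a camera call. They do not tell look-alikes from the thing itself.
- trace(camera, name): "mask" (384x512 bool, what is visible of it) and "box" ([left, top, width, height] in pixels, round what is visible of it).
The state is a dict: "clock": time; "joint_pos": joint angles; "qvel": joint speeds; "tau": joint torques, N m; "tcp_pos": TCP position; "orientation": TCP orientation; "wrist_force": force on the tool from outside, world axes, zero at the start; "ft_torque": the same for the moment, N m; "finger_gap": finger opening in m.
Only numpy, scipy, OpenCV 4.12 (cv2) and the standard library are available. Lean on these libraries where they do the work, as an engineer would, in place of code of your own. Each camera call takes 0.05 s, during which the arm holds its last target.

## Working session

There is one attempt and no reset: what is moved stays moved. The work goes in short steps, Python scripts to look and compute and a tool call to move; the robot and the scene stay as the last step left them, time stands still between calls to the robot, and variables do not carry over. Pictures are saved under pics/ and viewed, and the job is handed in when it is done.

Besides the shell and the picture viewer there is one more tool, called after ">>>" as a command line: name --argument value ..., lists and objects as JSON in quotes. arm_command: Moves the arm, as the interface text tells. Its arguments: {"type":"object","properties":{"steps":{"type":"string"},"fingers":{"type":"number"},"newtons":{"type":"number"}},"required":["steps"]}

```bash
mkdir -p pics; python3 - <<'E'
from workcell import *
import cv2,numpy as np
for n in ("scene","top"):
    im=read_camera(n); cv2.imwrite(f"pics/{n}0.png",cv2.resize(im[:,:,::-1],(800,600),interpolation=cv2.INTER_CUBIC))
    c=camera_info(n); print(n,np.round(c["mtx"],1).tolist(),np.round(c["R"],4).tolist(),np.round(c["t"],4).tolist())
print(get_state(),pinch_z)
E
```

```text
scene [[481.1, 0.0, 257.1], [0.0, 481.1, 195.3], [0.0, 0.0, 1.0]] [[-0.8009, 0.5988, 0.0071], [0.4243, 0.5757, -0.6989], [-0.4226, -0.5568, -0.7151]] [0.4626, -0.2363, 1.4732]
top [[388.4, 0.0, 256.4], [0.0, 388.4, 186.5], [0.0, 0.0, 1.0]] [[0.013, -0.9999, -0.0095], [-0.9838, -0.0111, -0.179], [0.1789, 0.0117, -0.9838]] [0.0133, 0.6176, 1.0716]
{'clock': 0.1, 'joint_pos': array([ 1.05635463e+00,  3.13946036e-01,  4.50709838e-02,  1.30359560e+00,
       -5.65495920e-06,  1.43120344e+00]), 'qvel': array([ 0.00158631, -0.00361154,  0.00290119,  0.00213602,  0.0006191 ,
       -0.00115376]), 'tau': array([ 3.54047923e-03, -4.81726313e+01,  2.99242991e+01,  1.27356540e-02,
       -7.28108535e-05, -2.23484795e-05]), 'tcp_pos': array([0.21030199, 0.53466312, 0.23047741]), 'orientation': array([ 3.72976648e-04,  8.26477730e-01,  5.62968791e-01, -7.49489975e-04]), 'wrist_force': array([ 0.1346356 , -1.02943408,  0.26637173]), 'ft_torque': array([0.02394317, 0.05293792, 0.00114625]), 'finger_gap': 0.08512167212780866} 0.0187
```

View pics/scene0.png

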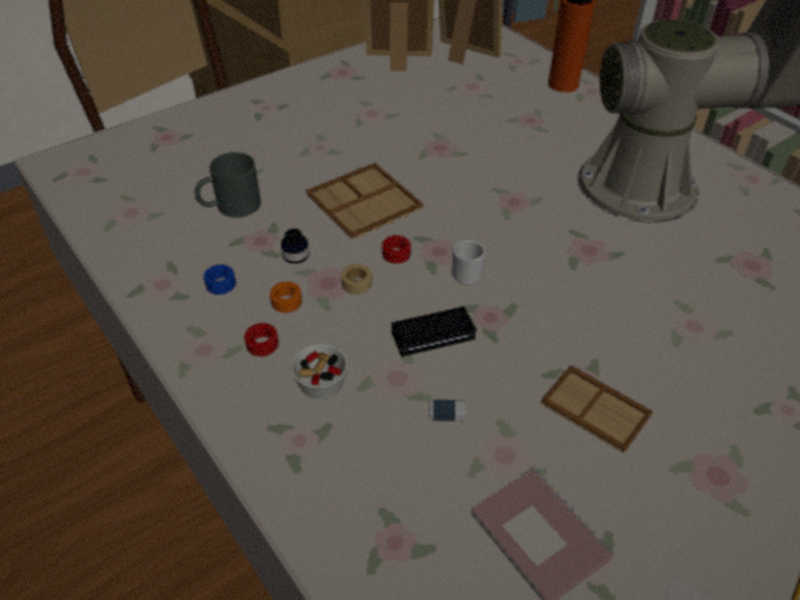

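View pics/top0.png

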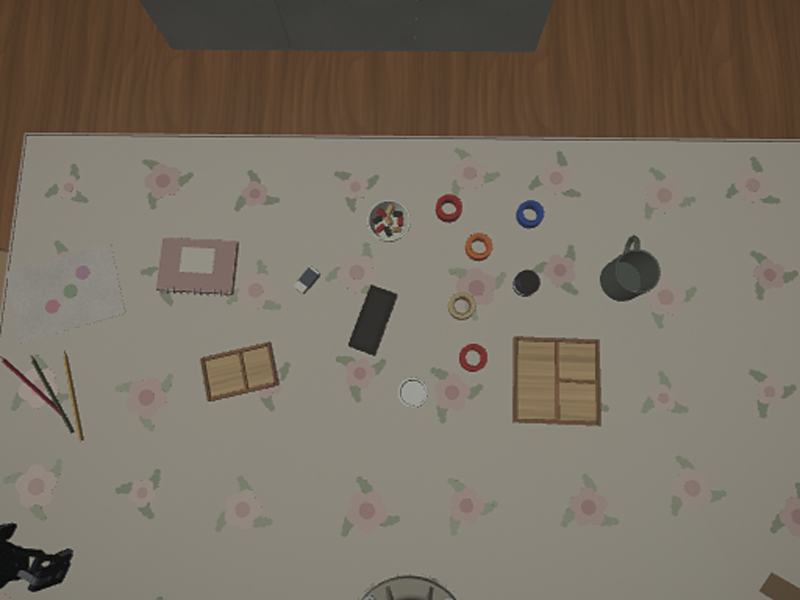

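```bash
cat > h.py <<'E'
from workcell import *
import cv2,numpy as np
CI={n:camera_info(n) for n in ("scene","top")}
def ray(n,p):
    c=CI[n];d=c["R"].T@(np.linalg.inv(c["mtx"])@np.array([p[0],p[1],1.])); return -c["R"].T@c["t"],d
def back(n,p,z):
    o,d=ray(n,p); return o+d*(z-o[2])/d[2]
def proj(n,X):
    c=CI[n]; q=(np.asarray(X)@c["R"].T+c["t"])@c["mtx"].T; return q[...,:2]/q[...,2:]
def tri(ps,pt):
    o1,d1=ray("scene",ps);o2,d2=ray("top",pt)
    A=np.stack([d1,-d2],1); s=np.linalg.lstsq(A,o2-o1,rcond=None)[0]
    a=o1+d1*s[0];b=o2+d2*s[1]; return (a+b)/2,np.linalg.norm(a-b)
E
python3 - <<'E'
from h import *
H=dict(tray_watercolour=.012,tray_lettering=.012,paint_tin=.026,water_pot=.056,tape_roll=.024,ink_bottle=.05,eraser=.018)
import pickle
S={}
for cam in("scene","top"):
  for n in H:
    for r in trace(cam,n):
        m=r["mask"]; S.setdefault((cam,n),[]).append((r["score"],m))
        ys,xs=np.nonzero(m); c=(xs.mean(),ys.mean()); print(cam,n,round(r["score"],2),np.round(r["box"]),m.sum(),np.round(c,1),np.round(back(cam,c,H[n])*1000))
pickle.dump(S,open("seg.pkl","wb"))
print(get_state()["clock"])
E
```

```text
scene tray_watercolour 0.88 [194. 105.  79.  48.] 2129 [232.9 128. ] [ 469. -264.   12.]
scene tray_lettering 0.84 [347. 231.  71.  58.] 1989 [382.4 261.3] [475. 332.  12.]
scene tray_lettering 0.28 [197. 107.  77.  46.] 1956 [233.1 128.1] [ 469. -263.   12.]
scene water_pot 0.59 [288. 154.  22.  27.] 538 [299.8 167.4] [456.  19.  56.]
scene tape_roll 0.83 [155. 209.  22.  16.] 334 [167.3 217.2] [801. -60.  24.]
scene tape_roll 0.81 [130. 168.  22.  21.] 352 [140.5 179. ] [ 791. -217.   24.]
scene tape_roll 0.72 [172. 179.  21.  22.] 369 [182.5 190. ] [ 725. -118.   24.]
scene tape_roll 0.56 [246. 149.  14.  20.] 266 [253.3 159. ] [ 510. -107.   24.]
scene tape_roll 0.55 [216. 170.  19.  19.] 340 [227.8 178.4] [609. -85.  24.]
scene ink_bottle 0.59 [177. 145.  22.  23.] 331 [188.5 157.4] [ 661. -189.   50.]
scene eraser 0.87 [277. 254.  23.  16.] 318 [286.2 262.5] [654. 209.  18.]
top tray_watercolour 0.85 [328. 214.  57.  59.] 3128 [355.5 243.5] [ 459. -271.   12.]
top tray_lettering 0.93 [130. 220.  51.  35.] 1304 [152.7 237.7] [468. 326.  12.]
top tray_lettering 0.62 [286. 185.  17.  20.] 211 [295.8 195. ] [601. -97.  12.]
top paint_tin 0.56 [223. 184.  32.  46.] 810 [238.2 204.6] [568.  74.  26.]
top water_pot 0.52 [251. 242.  22.  19.] 268 [263.8 250.4] [435.  -3.  56.]
top tape_roll 0.72 [294. 217.  21.  23.] 168 [302.6 227.7] [ 502. -116.   24.]
top tape_roll 0.66 [281. 121.  14.  20.] 221 [286.9 132.4] [793. -70.  24.]
top tape_roll 0.57 [328. 128.  17.  16.] 228 [339.  136.6] [ 781. -229.   24.]
top tape_roll 0.53 [296. 148.  18.  19.] 170 [305.1 157.7] [ 713. -125.   24.]
top tape_roll 0.44 [290. 189.  16.  17.] 155 [295.4 195.3] [598. -95.  24.]
top ink_bottle 0.7 [328. 173.  21.  19.] 233 [336.5 180.7] [ 638. -213.   50.]
top eraser 0.73 [188. 170.  21.  20.] 129 [196.4 178.8] [646. 203.  18.]
0.8
```

The scene view shows the lettering tray at (597,407), the watercolour tray at (363,200) and the cream tape at (357,278), all in 800x600 pixels. The tin is at (433,331), the pot at (468,262), the ink bottle at (295,245) and the eraser at (447,410). The two views disagree by about 10 mm, so I'll look closer.

```bash
python3 - <<'E'
from h import *
for n in("scene","top"): print(n,-CI[n]["R"].T@CI[n]["t"])
s=read_camera("scene");t=read_camera("top")
np.save("s.npy",s);np.save("t.npy",t)
def crop(im,x,y,w,h,k,f):
    cv2.imwrite(f,cv2.resize(cv2.convertScaleAbs(im[y:y+h,x:x+w,::-1],alpha=1.6),(w*k,h*k),interpolation=cv2.INTER_CUBIC))
crop(s,180,95,160,120,5,"pics/sA.png")
crop(s,240,150,200,150,4,"pics/sB.png")
crop(t,230,160,160,120,5,"pics/tA.png")
crop(t,120,150,160,120,5,"pics/tB.png")
E
```

```text
scene [1.09328191 0.67934298 0.88513528]
top [0.41572497 0.0076586  1.16494311]
```

View pics/sA.png

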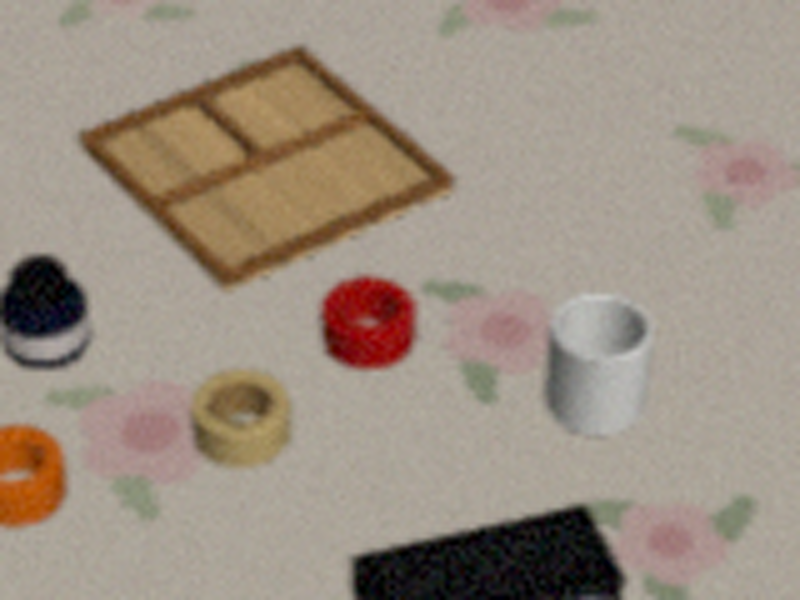

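View pics/sB.png

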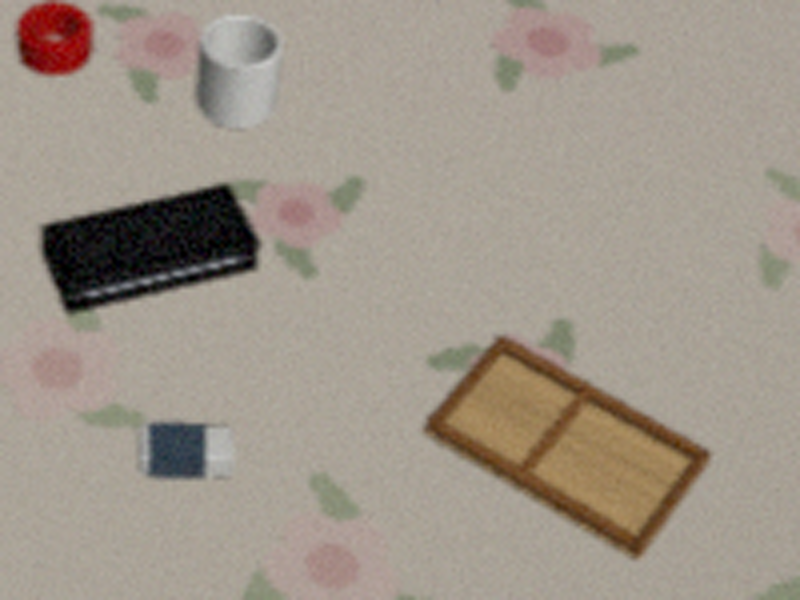

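View pics/tA.png

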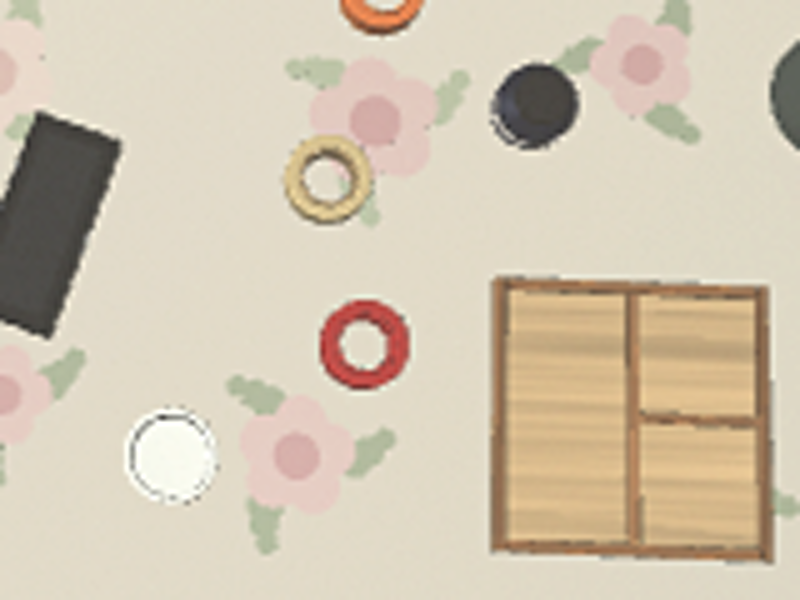

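View pics/tB.png

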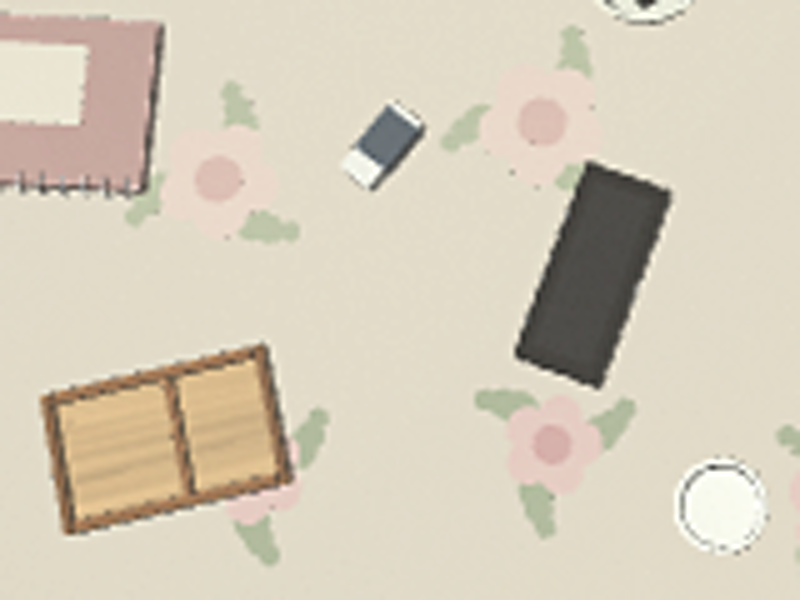

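```bash
python3 - <<'E'
from h import *
O=dict(sA=(180,95,5),sB=(240,150,4),tA=(230,160,5),tB=(120,150,5))
def px(c,u,v):
    x,y,k=O[c]; return np.array([(u+.5)/k-.5+x,(v+.5)/k-.5+y])
P=[("fl",("sA",505,328),("tA",297,456)),("fl",("sA",150,432),("tA",375,120)),("fl",("sA",670,540),("tB",552,445)),("fl",("sB",58,368),("tB",542,122)),("fl",("sB",332,565),("tB",218,178)),
("wR",("sA",452,180),("tA",493,551)),("wB",("sA",228,282),("tA",494,278)),("wL",("sA",82,133),("tA",768,287)),("wT",("sA",302,48),("tA",771,561)),
("l1",("sB",428,425),("tB",265,346)),("l2",("sB",502,340),("tB",290,483)),("l3",("sB",707,455),("tB",68,532)),("l4",("sB",636,552),("tB",42,398)),
("pot rim",("sA",600,328),("tA",171,456)),
("tinA",("sA",585,508),("tB",603,386)),("tinB",("sB",43,228),("tB",668,190)),
("taperim",("sA",243,403),("tA",328,179)),
]
for n,a,b in P:
    p,g=tri(px(*a),px(*b)); print(n,np.round(p*1000,1),"gap",round(g*1000,1), np.round(back("scene",px(*a),0)*1000),np.round(back("top",px(*b),0)*1000))
E
```

```text
fl [436.3 -78.3   1.2] gap 2.4 [436. -80.   0.] [435. -78.   0.]
fl [ 6.390e+02 -1.261e+02 -1.000e-01] gap 1.9 [ 640. -127.    0.] [ 638. -125.    0.]
fl [469.8  97.1   0.6] gap 2.3 [470.  96.   0.] [469.  98.   0.]
fl [ 6.663e+02  1.085e+02 -2.000e-01] gap 1.7 [667. 108.  -0.] [666. 109.   0.]
fl [628.8 305.7   0.8] gap 1.5 [629. 305.   0.] [628. 306.   0.]
wR [ 383.8 -192.3    7.9] gap 4.4 [ 379. -202.    0.] [ 382. -192.    0.]
wB [ 542.2 -195.2    7.7] gap 1.6 [ 538. -204.    0.] [ 542. -196.    0.]
wL [ 538.2 -356.5   11.4] gap 1.0 [ 531. -370.    0.] [ 539. -360.    0.]
wT [ 379.5 -352.2    9. ] gap 2.3 [ 373. -364.    0.] [ 378. -354.    0.]
l1 [525.4 270.8   6.6] gap 0.1 [521. 268.   0.] [526. 272.   0.]
l2 [444.9 251.5   5.8] gap 1.3 [441. 248.   0.] [445. 253.   0.]
l3 [414.7 380.4   8.4] gap 1.2 [409. 377.   0.] [414. 384.   0.]
l4 [493.9 400.7   7.2] gap 4.0 [491. 397.   0.] [493. 405.   0.]
pot rim [434.8  -3.7  53.5] gap 3.4 [394. -49.  -0.] [434.  -3.   0.]
tinA [503.2  67.   19.4] gap 0.9 [490.  53.   0.] [504.  68.   0.]
tinB [620.2  30.3  23.7] gap 1.1 [608.  12.   0.] [624.  31.   0.]
taperim [599.  -95.6  21.8] gap 2.6 [ 587. -116.    0.] [601. -97.   0.]
```

```bash
python3 - <<'E'
from h import *
import pickle
O=dict(sA=(180,95,5),sB=(240,150,4),tA=(230,160,5),tB=(120,150,5))
def px(c,u,v):
    x,y,k=O[c]; return np.array([(u+.5)/k-.5+x,(v+.5)/k-.5+y])
def fit(model,pts):
    m=np.array(model,float);p=np.array(pts); mc=m.mean(0);pc=p.mean(0)
    a=m-mc;b=p-pc; th=np.arctan2((a[:,0]*b[:,1]-a[:,1]*b[:,0]).sum(),(a*b).sum())
    R=np.array([[np.cos(th),-np.sin(th)],[np.sin(th),np.cos(th)]]); t=pc-R@mc
    return t,th,np.linalg.norm(m@R.T+t-p,axis=1),R
W=[(-80,81),(80,81),(80,-81),(-80,-81)]
L=[(42,-68),(-42,-68),(-42,68),(42,68)]
wt=[("tA",493,551),("tA",494,278),("tA",768,287),("tA",771,561)]
ws=[("sA",452,180),("sA",228,282),("sA",82,133),("sA",302,48)]
lt=[("tB",265,346),("tB",290,483),("tB",68,532),("tB",42,398)]
ls=[("sB",502+0,340),("sB",502,340)]
ls=[("sB",428,425),("sB",502,340),("sB",707,455),("sB",636,552)]
def bp(l,z): return [back("scene" if a[0][0]=="s" else "top",px(*a),z)[:2]*1000 for a in l]
for nm,mod,t,s in(("W",W,wt,ws),("L",L,lt,ls)):
    for z in (.012,.006):
      for q in(t,s):
        r=fit(mod,bp(q,z)); print(nm,z,q[0][0],np.round(r[0],1),round(r[1],3),np.round(r[2],1))
    t0=(fit(mod,bp(t,.012)));
    bays=dict(W=[(0,38),(-38,-39),(38,-39)],L=[(0,28),(0,-36)])[nm]
    for b in bays: print("bay",b,np.round(t0[3]@np.array(b)+t0[0],1))
T=[(-62,-27),(62,-27),(62,27),(-62,27)]
# tin top corners in tB: bottom-right(603,386)=near,right ; near left (516,355); far left (588,162); far right(670,190)
print("tin",fit(T,bp([("tB",603,386),("tB",670,190),("tB",588,162),("tB",516,355)],.026))[:3])
E3=[(-26,-12),(26,-12),(26,12),(-26,12)]
print("eraser",fit(E3,bp([("tB",373,190),("tB",425,125),("tB",392,102),("tB",343,168)],.018))[:3])
print("ink",bp([("tA",541,104)],.05),bp([("tA",535,106)],.031)); print("pot",bp([("tA",172,456)],.056));print("tape",bp([("tA",328,180)],.024))
E
```

```text
W 0.012 tA [ 460.  -272.6] -0.025 [0.5 0.9 0.4 1.3]
W 0.012 sA [ 463.8 -271.9] -0.032 [2.6 2.2 2.5 1.4]
W 0.006 tA [ 460.2 -274.1] -0.025 [0.2 0.5 0.8 0.7]
W 0.006 sA [ 459.5 -278.4] -0.032 [1.8 2.5 2.3 0.8]
bay (0, 38) [ 460.9 -234.6]
bay (-38, -39) [ 421.  -310.6]
bay (38, -39) [ 497.  -312.6]
L 0.012 tB [468.9 325.2] 0.239 [1.2 1.6 2.8 1.4]
L 0.012 sB [473.9 327.4] 0.239 [2.8 2.9 2.5 2.5]
L 0.006 tB [469.2 326.8] 0.239 [0.8 1.2 2.4 1.2]
L 0.006 sB [469.6 324.9] 0.239 [2.2 2.3 2.  2. ]
bay (0, 28) [462.3 352.4]
bay (0, -36) [477.5 290.2]
tin (array([569.43547882,  73.37469383]), np.float64(-0.32138214960909695), array([0.52222161, 1.27204804, 1.17066169, 0.84937592]))
eraser (array([645.79799746, 202.95828078]), np.float64(-0.6159213312297968), array([1.21338547, 0.9845931 , 1.34352259, 1.20550517]))
ink [array([ 639.27725584, -216.66658436])] [array([ 641.83606309, -216.90320469])]
pot [array([433.55049777,  -3.04245484])]
tape [array([597.04624095, -94.48145725])]
```

>>> arm_command --steps "436 -332 -130 -0.24;436 -332 -130 -0.24;436 -332 -130 -0.24;436 -332 -130 -0.24;436 -332 -130 -0.24;436 -332 -130 -0.24;436 -332 -130 -0.24;436 -332 -130 -0.24;436 -332 -130 -0.24;436 -332 -130 -0.24;436 -332 -130 -0.24;436 -332 -130 -0.24;436 -332 -130 -0.24;436 -332 -130 -0.24" --fingers 0.4 --newtons 30

```text
clock: 2.65
tcp_pos: [0.6461, 0.2041, 0.1021]
orientation: [0.0, 0.888, 0.461, 0.0]
wrist_force: [1.0, -0.2, 0.5]
finger_gap: 0.0598
```

>>> arm_command --steps "0 -1 -40 0;0 -1 -70 0;0 -1 -85 0;0 -1 -92 0;0 -1 -92 0;0 -1 -92 0"

```text
clock: 3.4
tcp_pos: [0.6471, 0.2033, 0.0114]
orientation: [0.0, 0.888, 0.461, 0.001]
wrist_force: [-0.5, -0.4, 0.3]
finger_gap: 0.0601
```

```bash
cat >> h.py <<'E'
def shot(tag,box=None,cams=("scene","top")):
    # box: center world xyz -> crop side by side
    out=[]
    for n in cams:
        im=cv2.convertScaleAbs(read_camera(n)[:,:,::-1],alpha=1.4)
        if box is not None:
            u,v=proj(n,np.array(box)).astype(int); u=np.clip(u-40,0,432);v=np.clip(v-40,0,304)
            im=cv2.resize(im[v:v+80,u:u+80],(400,400),interpolation=cv2.INTER_CUBIC); print(n,"crop",u,v)
        else: im=cv2.resize(im,(400,300))
        out.append(im)
    cv2.imwrite(f"pics/{tag}.png",np.hstack(out))
E
python3 -c "
from h import *
shot('er1',(.646,.203,.01))"
```

```text
scene crop 246 221
top crop 156 139
```

View pics/er1.png

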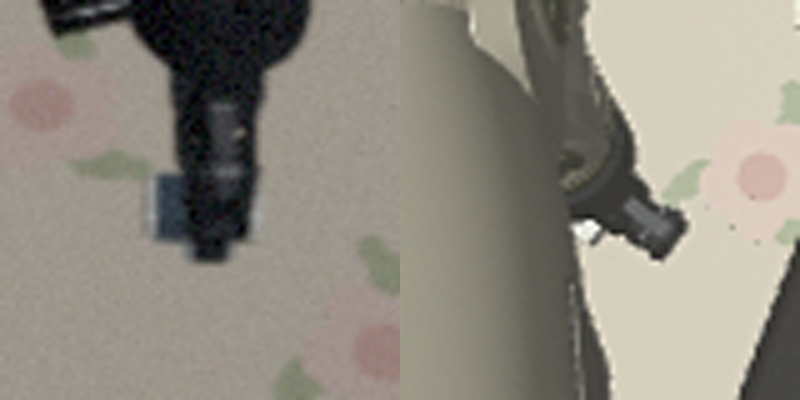

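In the scene crop the front finger is at about (213,230). The eraser shows on both sides of it, from x = 150 to 262, so the jaws straddle it near its middle.

>>> arm_command --steps "0 0 -3 0;0 0 -3 0;0 0 -3 0;0 0 -3 0;0 0 -3 0;0 0 -3 0" --fingers -1 --newtons 30

```text
clock: 4.25
tcp_pos: [0.6472, 0.2032, 0.0085]
orientation: [0.0, 0.888, 0.461, 0.002]
wrist_force: [0.0, 0.3, 3.0]
finger_gap: 0.0228
```

>>> arm_command --steps "0 0 20 0;0 0 50 0;0 0 90 0;0 0 90 0"

```text
clock: 4.75
tcp_pos: [0.6495, 0.2037, 0.1022]
orientation: [0.001, 0.888, 0.461, 0.005]
wrist_force: [0.8, 0.8, 0.1]
finger_gap: 0.0229
```

>>> arm_command --steps "-40 20 0 0.1;-90 45 0 0.28;-140 70 0 0.46;-172 86 0 0.64;-172 86 0 0.82;-172 86 0 0.853;-172 86 -30 0.853;-172 86 -55 0.853;-172 86 -62 0.853;-172 86 -62 0.853"

```text
clock: 6.0
tcp_pos: [0.4775, 0.2893, 0.0398]
orientation: [-0.001, 0.618, 0.786, 0.004]
wrist_force: [-0.1, -0.4, -0.9]
finger_gap: 0.0232
```

```bash
python3 -c "
from h import *
shot('er2',(.477,.29,.02));print(get_state()['tcp_pos'],get_state()['finger_gap'])"
```

```text
scene crop 328 207
top crop 124 194
[0.47838132 0.28990405 0.04100592] 0.023292732827051587
```

View pics/er2.png

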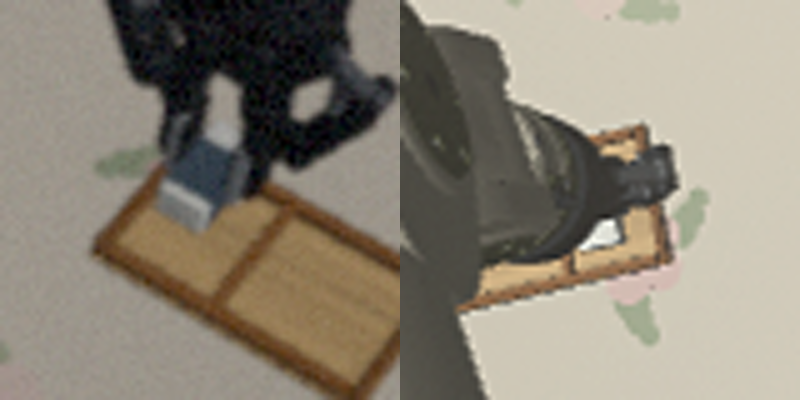

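The eraser is held level over the narrow bay, at about (205,175) in the scene crop. Its end also shows inside the bay in the top crop, at (605,235).

>>> arm_command --steps "0 0 -15 0;0 0 -23 0;0 0 -28 0;0 0 -28 0;0 0 -28 0"

```text
clock: 6.72
tcp_pos: [0.4784, 0.2899, 0.0129]
orientation: [-0.0, 0.618, 0.786, 0.005]
wrist_force: [0.3, 0.9, -1.0]
finger_gap: 0.023
```

>>> arm_command --steps "0 0 0 0;0 0 0 0;0 0 0 0;0 0 30 0;0 0 80 0;0 0 120 0;0 0 120 0" --fingers -0.1

```text
clock: 7.6
tcp_pos: [0.4809, 0.291, 0.1368]
orientation: [0.001, 0.618, 0.786, 0.009]
wrist_force: [0.5, -0.4, -0.5]
finger_gap: 0.0383
```

>>> arm_command --steps "0 -20 0 -0.15;20 -60 0 -0.3;160 -507 0 -1.57;160 -507 0 -1.57;160 -507 0 -1.57;160 -507 0 -1.57;160 -507 0 -1.57;160 -507 0 -1.57;160 -507 0 -1.57;160 -507 0 -1.57;160 -507 0 -1.57;160 -507 -30 -1.57;160 -507 -50 -1.57;160 -507 -50 -1.57;160 -507 -50 -1.57" --fingers 1

```text
clock: 9.48
tcp_pos: [0.641, -0.2153, 0.0873]
orientation: [0.007, 0.993, 0.12, 0.005]
wrist_force: [0.1, -0.3, 1.0]
finger_gap: 0.0854
```

```bash
python3 -c "
from h import *
shot('in1',(.64,-.217,.03));shot('er3',(.477,.29,.02));print(get_state()['tcp_pos'],get_state()['finger_gap'])"
```

```text
scene crop 150 114
top crop 296 141
scene crop 328 207
top crop 124 194
[ 0.64155015 -0.21605137  0.0880162 ] 0.08525347940915812
```

View pics/in1.png

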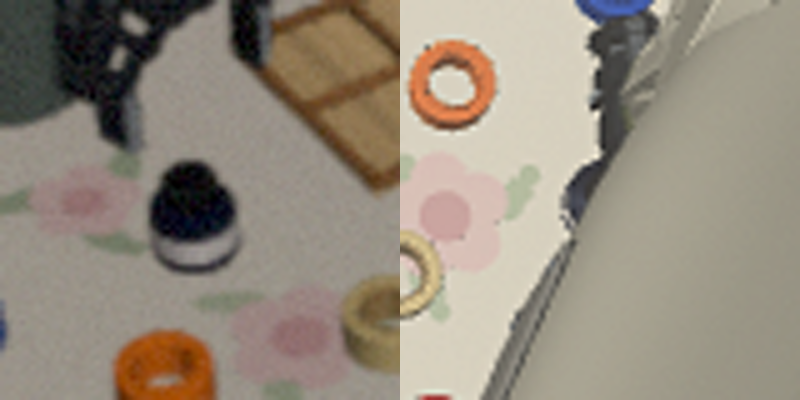

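View pics/er3.png

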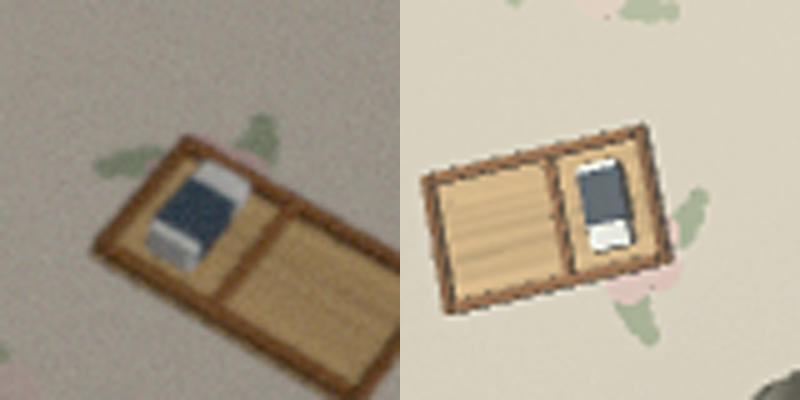

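The eraser lies flat in the narrow bay, at (605,205) in the top crop. The open fingers straddle the ink bottle, which sits at (195,215) in the scene crop.

>>> arm_command --steps "-1 -1 -40 0;-1 -1 -65 0;-1 -1 -79 0;-1 -1 -79 0;-1 -1 -79 0"

```text
clock: 10.3
tcp_pos: [0.6415, -0.2175, 0.0103]
orientation: [0.008, 0.993, 0.12, 0.007]
wrist_force: [0.3, -0.5, 0.3]
finger_gap: 0.0857
```

>>> arm_command --steps "0 0 0 0;0 0 0 0;0 0 0 0;0 0 0 0;0 0 0 0;0 0 0 0" --fingers -1 --newtons 35

```text
clock: 11.05
tcp_pos: [0.6426, -0.2179, 0.0118]
orientation: [0.009, 0.993, 0.12, 0.008]
wrist_force: [0.7, 0.2, 6.0]
finger_gap: 0.0465
```

>>> arm_command --steps "0 0 15 0;0 0 50 0;0 0 110 0;0 0 110 0"

```text
clock: 11.55
tcp_pos: [0.6459, -0.2195, 0.1287]
orientation: [0.012, 0.993, 0.12, 0.013]
wrist_force: [0.3, -1.2, -2.2]
finger_gap: 0.0463
```

>>> arm_command --steps "-10 30 0 0;-30 80 0 0;-183 572 0 0;-183 572 0 0;-183 572 0 0;-183 572 0 0;-183 572 0 0;-183 572 0 0;-183 572 0 0;-183 572 0 0;-183 572 0 0;-183 572 0 0;-183 572 0 0;-183 572 -30 0;-183 572 -60 0;-183 572 -80 0;-183 572 -80 0;-183 572 -80 0;-183 572 -80 0"

```text
clock: 13.92
tcp_pos: [0.4641, 0.3526, 0.05]
orientation: [0.011, 0.993, 0.119, 0.014]
wrist_force: [-0.5, 0.4, -1.2]
finger_gap: 0.0466
```

```bash
python3 -c "
from h import *
shot('in2',(.462,.35,.03));print(get_state()['tcp_pos'],get_state()['orientation'])"
```

```text
scene crop 354 218
top crop 102 199
[0.46369682 0.35276182 0.04972871] [0.01141476 0.99267274 0.11954201 0.01342536]
```

View pics/in2.png

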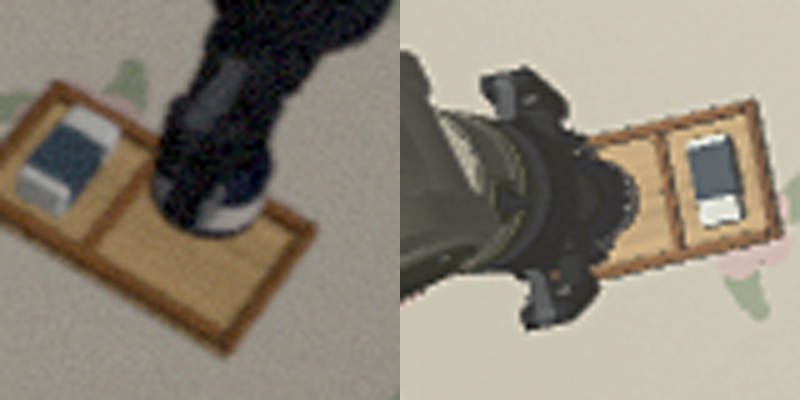

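The bottle is held upright over the larger bay, at (210,195) in the scene crop, and the jaws lie across the tray.

>>> arm_command --steps "-1 0 -15 0;-1 0 -26 0;-1 0 -32 0;-1 0 -34 0;-1 0 -34 0;-1 0 -34 0"

```text
clock: 14.78
tcp_pos: [0.4618, 0.3524, 0.0159]
orientation: [0.012, 0.993, 0.12, 0.013]
wrist_force: [-3.7, -1.7, 3.9]
finger_gap: 0.0463
```

>>> arm_command --steps "0 0 0 0;0 0 0 0;0 0 0 0;0 0 20 0;0 0 60 0;0 0 110 0;40 -100 110 0.3;107 -279 110 1.01;107 -279 110 1.01;107 -279 110 1.01;107 -279 110 1.01;107 -279 110 1.01;107 -279 110 1.01;107 -279 110 1.01;107 -279 110 1.01" --fingers 0.46

```text
clock: 16.65
tcp_pos: [0.5684, 0.0746, 0.1259]
orientation: [0.004, 0.811, 0.585, 0.017]
wrist_force: [0.3, 0.5, 0.2]
finger_gap: 0.0625
```

```bash
python3 -c "
from h import *
shot('in3',(.462,.35,.03));shot('tin0',(.569,.074,.03));print(get_state()['tcp_pos'],get_state()['orientation'])"
```

```text
scene crop 354 218
top crop 102 199
scene crop 238 166
top crop 198 164
[0.56866927 0.07415636 0.12592164] [0.0041445  0.8105982  0.58534557 0.01685048]
```

View pics/in3.png

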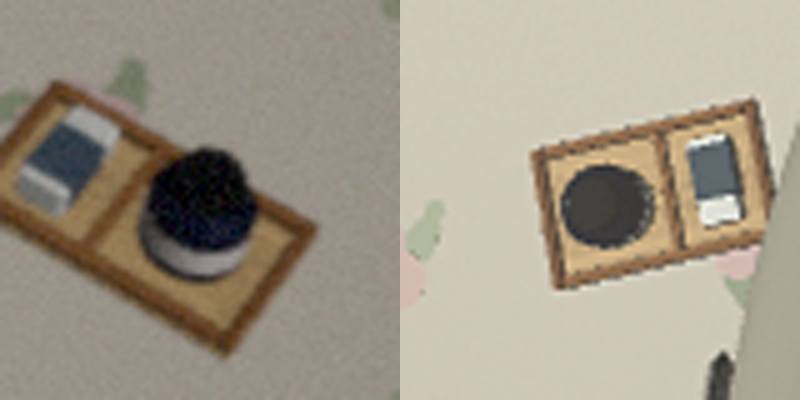

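View pics/tin0.png

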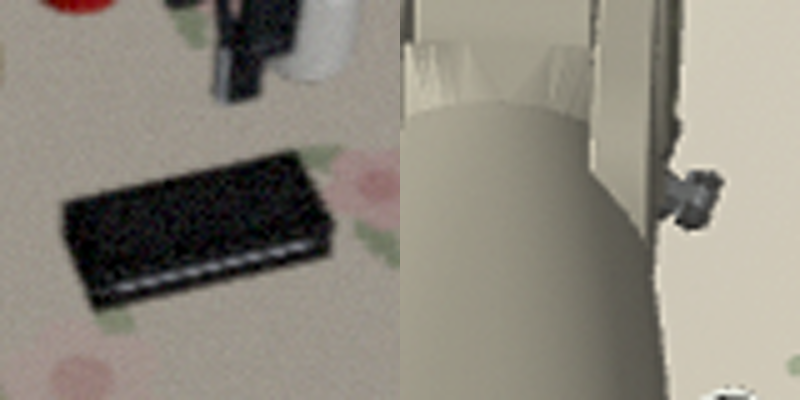

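The ink bottle stands upright in its bay, at (605,205) in the top crop. The tin lies undisturbed at (200,230) in the scene crop, and I descend on it next.

>>> arm_command --steps "0 0 0 0;0 -1 -40 0;0 -1 -80 0;0 -1 -105 0;0 -1 -118 0;0 -1 -118 0;0 -1 -118 0" --fingers 1

```text
clock: 17.73
tcp_pos: [0.5698, 0.0732, 0.0091]
orientation: [0.005, 0.811, 0.585, 0.018]
wrist_force: [0.3, -0.7, 0.2]
finger_gap: 0.0855
```

```bash
python3 -c "
from h import *
shot('tin1',(.569,.074,.03));print(get_state()['tcp_pos'],get_state()['orientation'])"
```

```text
scene crop 238 166
top crop 198 164
[0.56986169 0.07317726 0.00927476] [0.00489736 0.81056834 0.58535169 0.0178433 ]
```

View pics/tin1.png

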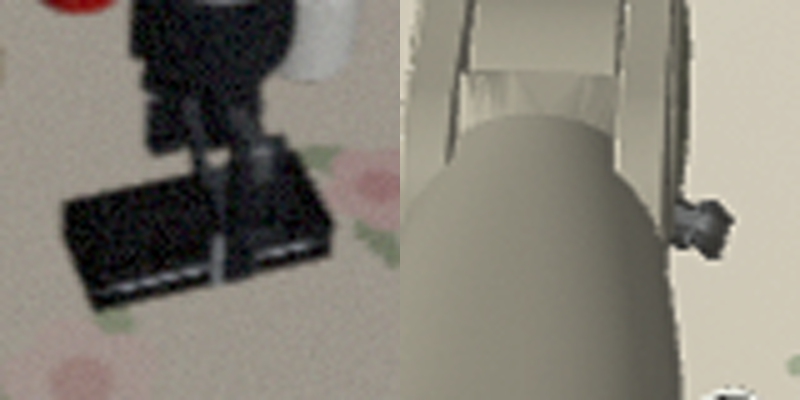

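The front finger stands against the tin's seam side near its middle, at (233,265) on an edge running from x = 95 to 330. I grip and lift.

>>> arm_command --steps "0 0 -1 0;0 0 -1 0;0 0 -1 0;0 0 -1 0;0 0 -1 0;0 0 -1 0" --fingers -1 --newtons 50

```text
clock: 18.58
tcp_pos: [0.5707, 0.0734, 0.0093]
orientation: [0.005, 0.811, 0.585, 0.019]
wrist_force: [-0.6, 0.9, 5.4]
finger_gap: 0.0527
```

>>> arm_command --steps "0 0 10 0;0 0 40 0;0 0 80 0;0 0 90 0;0 0 90 0;0 0 90 0"

```text
clock: 19.32
tcp_pos: [0.5694, 0.0734, 0.0977]
orientation: [0.004, 0.811, 0.585, 0.018]
wrist_force: [-0.3, -0.1, -1.7]
finger_gap: 0.0527
```

```bash
python3 -c "
from h import *
shot('tin2',(.569,.074,.1));print(get_state()['tcp_pos'],get_state()['orientation'])"
```

```text
scene crop 239 145
top crop 196 160
[0.56938897 0.07336719 0.09757986] [0.00436169 0.81054652 0.58539873 0.01742527]
```

View pics/tin2.png

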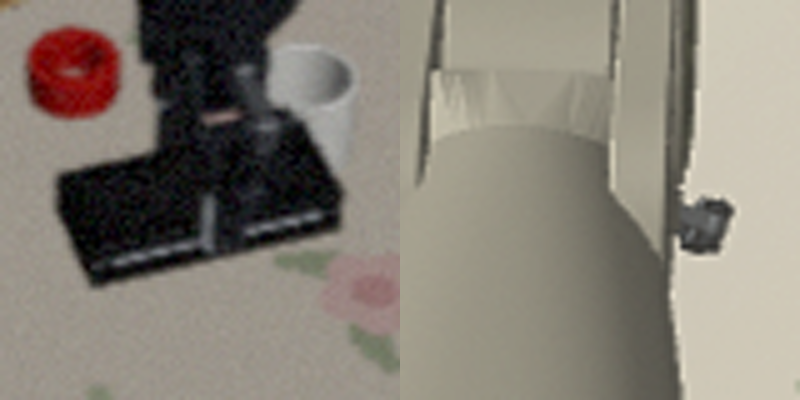

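>>> arm_command --steps "-15 -40 0 0.05;-33 -95 0 0.1;-52 -150 0 0.16;-72 -205 0 0.22;-92 -260 0 0.27;-108 -308 0 0.297;-108 -308 0 0.297;-108 -308 0 0.297;-108 -308 -25 0.297;-108 -308 -47 0.297;-108 -308 -50 0.297;-108 -308 -50 0.297;-108 -308 -50 0.297"

```text
clock: 21.05
tcp_pos: [0.4622, -0.2346, 0.0485]
orientation: [0.003, 0.715, 0.699, 0.018]
wrist_force: [-0.4, 0.3, -1.9]
finger_gap: 0.0528
```

```bash
python3 -c "
from h import *
shot('tin3',(.461,-.235,.03));print(get_state()['tcp_pos'],get_state()['orientation'])"
```

```text
scene crop 200 87
top crop 304 202
[ 0.46209453 -0.23488673  0.04848082] [0.00256791 0.71488277 0.69900742 0.01801825]
```

View pics/tin3.png

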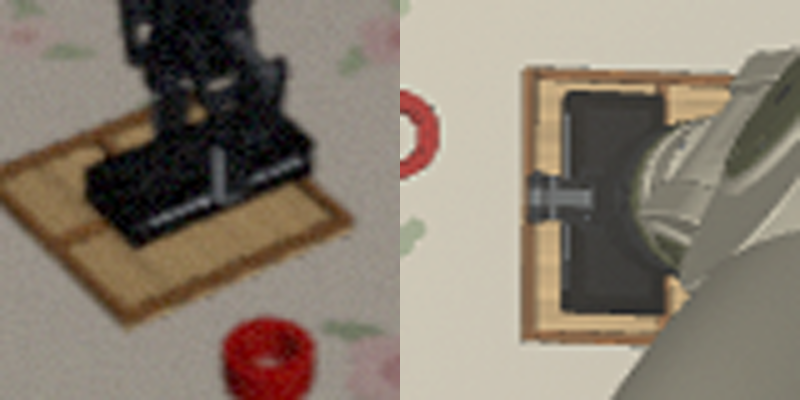

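```bash
python3 -c "
from h import *
print(back('top',(346.2,242),.065),back('top',(346.2,242),.060))
for z in(.065,):
  for p in((336,220),(336.5,264.5),(356.5,264.5)): print(back('top',p,z))
print(back('top',(304+127/5,202+70/5),.012),back('top',(304+124/5,202+341/5),.012))"
```

```text
[ 0.46066903 -0.23281774  0.065     ] [ 0.46087334 -0.23391087  0.06      ]
[ 0.52198645 -0.20577337  0.065     ]
[ 0.39851461 -0.20423841  0.065     ]
[ 0.39924249 -0.25954379  0.065     ]
[ 0.53876721 -0.196768    0.012     ] [ 0.38118384 -0.1917857   0.012     ]
```

The tin is at (460.7, -233) mm against a bay centre of (460.9, -234.6), so it is aligned and I lower it.

>>> arm_command --steps "0 -1 -15 0;0 -1 -26 0;0 -1 -32 0;0 -1 -35 0;0 -1 -35 0;0 -1 -35 0"

```text
clock: 21.9
tcp_pos: [0.4622, -0.236, 0.0135]
orientation: [0.003, 0.715, 0.699, 0.018]
wrist_force: [0.4, -0.5, -2.2]
finger_gap: 0.0526
```

>>> arm_command --steps "0 0 -1 0;0 0 -1.5 0;0 0 -1.5 0"

```text
clock: 22.28
tcp_pos: [0.4623, -0.2361, 0.0133]
orientation: [0.003, 0.715, 0.699, 0.018]
wrist_force: [-4.5, 1.9, 10.2]
finger_gap: 0.0528
```

>>> arm_command --steps "0 0 0 0;0 0 0 0;0 0 0 0;0 0 15 0;0 0 50 0;0 0 90 0;30 30 90 -0.15;135 141 90 -1.57;135 141 90 -1.57;135 141 90 -1.57;135 141 90 -1.57;135 141 90 -1.57;135 141 90 -1.57;135 141 90 -1.57;135 141 90 -1.57;135 141 90 -1.57;135 141 90 -1.57;135 141 90 -1.57" --fingers 0.55

```text
clock: 24.52
tcp_pos: [0.5974, -0.0952, 0.1035]
orientation: [0.015, 1.0, -0.01, 0.011]
wrist_force: [0.4, 0.5, 1.2]
finger_gap: 0.0659
```

```bash
python3 -c "
from h import *
shot('tin4',(.461,-.235,.03));shot('tp0',(.597,-.0945,.03));print(get_state()['tcp_pos'],get_state()['orientation'])"
```

```text
scene crop 200 87
top crop 304 202
scene crop 189 132
top crop 255 155
[ 0.59732203 -0.09513318  0.10332733] [ 0.0150027   0.9997733  -0.01069937  0.0106674 ]
```

View pics/tin4.png

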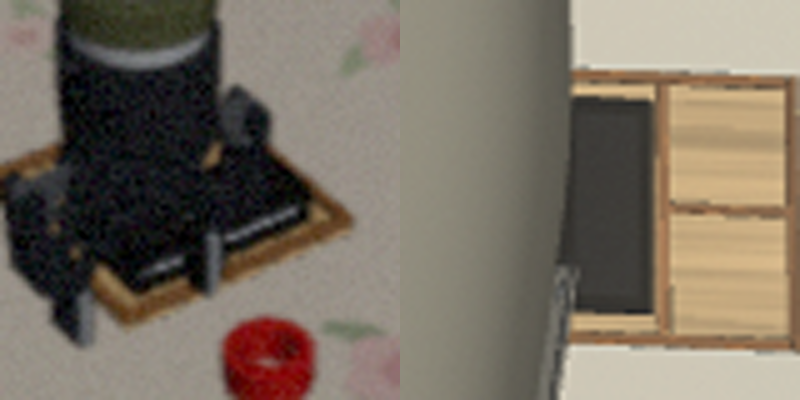

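View pics/tp0.png

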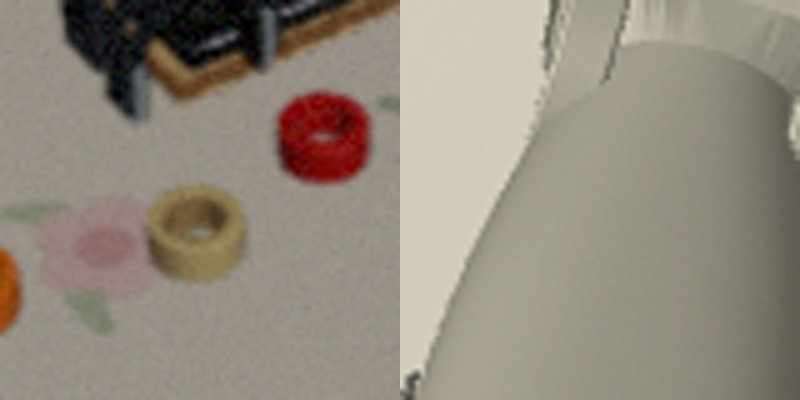

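The tin lies flat in the long bay. The cream tape is at (197,232) in the scene crop, clear of the red ring at (323,137). I descend on it with a smaller opening.

>>> arm_command --steps "0 0 -20 0;0 0.5 -55 0;0 0.5 -80 0;0 0.5 -96 0;0 0.5 -96 0;0 0.5 -96 0" --fingers 0.74

```text
clock: 25.48
tcp_pos: [0.5981, -0.0948, 0.0083]
orientation: [0.015, 1.0, -0.011, 0.011]
wrist_force: [1.1, -0.3, 0.1]
finger_gap: 0.0746
```

```bash
python3 -c "
from h import *
shot('tp1',(.597,-.0945,.03));print(get_state()['tcp_pos'],get_state()['orientation'])"
```

```text
scene crop 189 132
top crop 255 155
[ 0.59835411 -0.09493072  0.00861145] [ 0.01531552  0.99975654 -0.0106984   0.01174025]
```

View pics/tp1.png

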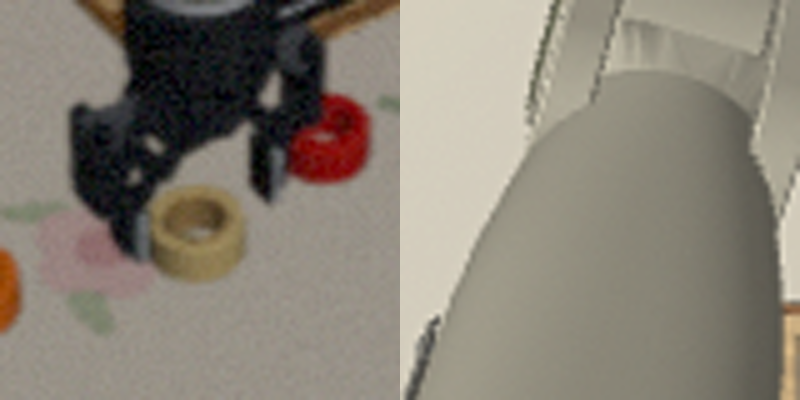

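The fingers flank the cream tape, with tips near (140,240) and (270,190). I close and lift.

>>> arm_command --steps "0 0 -1 0;0 0 -1 0;0 0 -1 0;0 0 -1 0;0 0 -1 0;0 0 -1 0" --fingers -1 --newtons 30

```text
clock: 26.32
tcp_pos: [0.5993, -0.0952, 0.009]
orientation: [0.016, 1.0, -0.011, 0.013]
wrist_force: [-0.0, 1.2, 5.7]
finger_gap: 0.05
```

>>> arm_command --steps "0 0 10 0;0 0 40 0;0 0 80 0;0 0 90 0;0 0 90 0;0 0 90 0"

```text
clock: 27.08
tcp_pos: [0.5982, -0.0948, 0.0975]
orientation: [0.015, 1.0, -0.011, 0.012]
wrist_force: [-0.7, 0.9, -1.0]
finger_gap: 0.0501
```

```bash
python3 -c "
from h import *
shot('tp2',(.597,-.0945,.11));print(get_state()['tcp_pos'],get_state()['orientation'])"
```

```text
scene crop 188 109
top crop 257 150
[ 0.59816132 -0.09486344  0.09728558] [ 0.01521936  0.99976174 -0.01069972  0.0114167 ]
```

View pics/tp2.png

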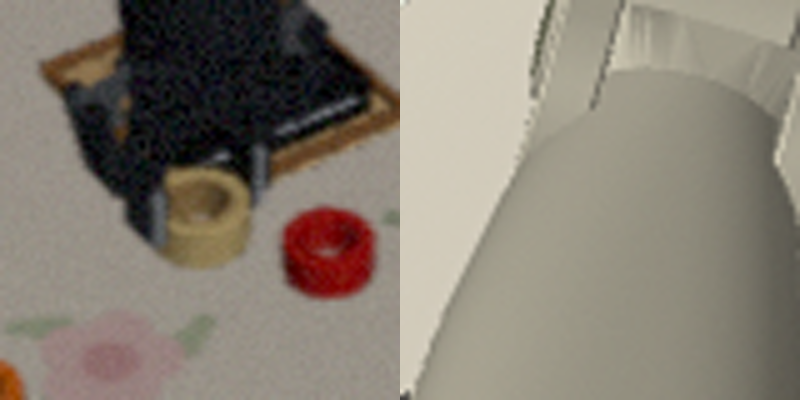

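>>> arm_command --steps "-20 -40 0 0;-45 -95 0 0;-70 -150 0 0;-101 -217 0 0;-101 -217 0 0;-101 -217 0 0;-101 -217 -25 0;-101 -217 -45 0;-101 -217 -45 0;-101 -217 -45 0"

```text
clock: 28.42
tcp_pos: [0.498, -0.3109, 0.0528]
orientation: [0.015, 1.0, -0.01, 0.012]
wrist_force: [0.7, 0.3, 0.1]
finger_gap: 0.05
```

```bash
python3 -c "
from h import *
shot('tp3',(.48,-.29,.03));print(get_state()['tcp_pos'],get_state()['orientation'])"
```

```text
scene crop 184 80
top crop 323 195
[ 0.49816726 -0.31170004  0.05334262] [ 0.01572823  0.99975166 -0.01013255  0.01210659]
```

View pics/tp3.png

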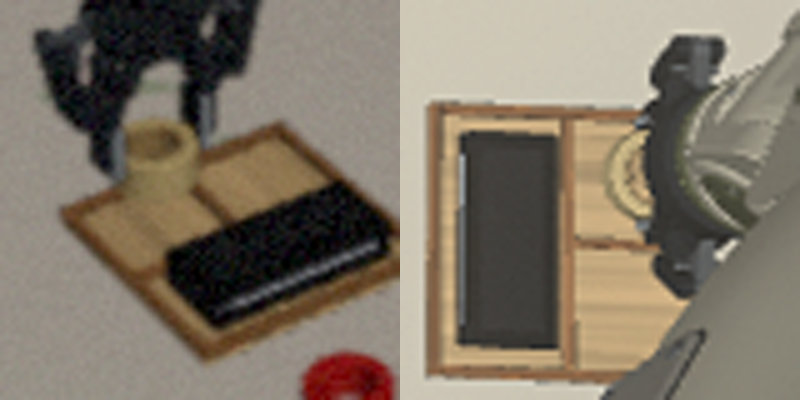

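The tape is level above the far small bay and centred on it, at (160,155) in the scene crop and (630,175) in the top crop. I lower it.

>>> arm_command --steps "-1 -1 -15 0;-1 -1 -28 0;-1 -1 -36 0;-1 -1 -40.5 0;-1 -1 -41 0;-1 -1 -41 0"

```text
clock: 29.28
tcp_pos: [0.4965, -0.3123, 0.013]
orientation: [0.015, 1.0, -0.01, 0.012]
wrist_force: [-3.5, 2.6, 7.8]
finger_gap: 0.0499
```

>>> arm_command --steps "0 0 0 0;0 0 0 0;0 0 0 0;0 0 15 0;0 0 50 0;0 0 100 0;0 0 130 0;-15 60 130 0;-25 120 130 0;-63 309 130 0;-63 309 130 0;-63 309 130 0;-63 309 130 0;-63 309 130 0;-63 309 130 0" --fingers 0.46

```text
clock: 31.15
tcp_pos: [0.4342, -0.0044, 0.1434]
orientation: [0.016, 1.0, -0.011, 0.012]
wrist_force: [-0.1, 0.1, 0.3]
finger_gap: 0.0624
```

```bash
python3 -c "
from h import *
shot('tp4',(.48,-.29,.03));shot('pot0',(.434,-.003,.05));print(get_state()['tcp_pos'],get_state()['orientation'])"
```

```text
scene crop 184 80
top crop 323 195
scene crop 260 121
top crop 223 210
[ 0.43374012 -0.00438161  0.14287053] [ 0.01547825  0.99975044 -0.0112789   0.01150075]
```

View pics/tp4.png

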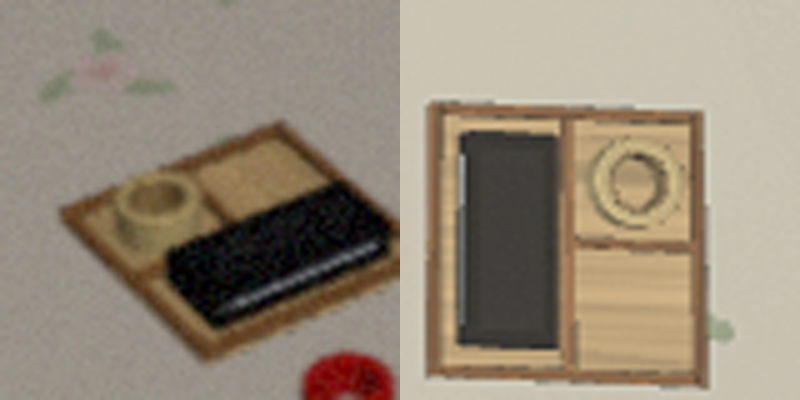

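View pics/pot0.png

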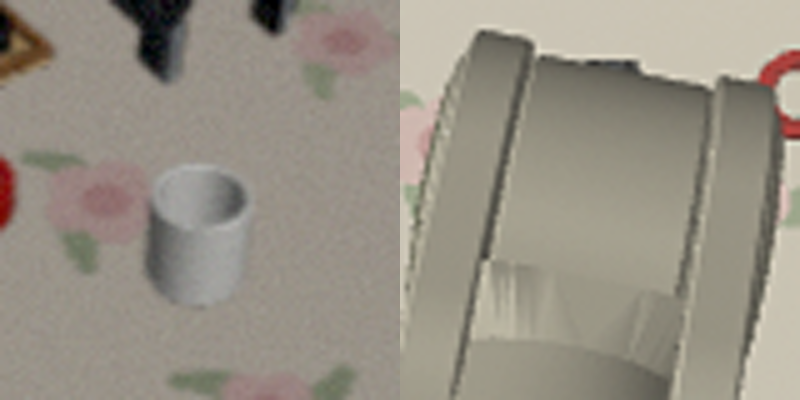

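The tape lies flat in the far small bay, at (638,182) in the top crop. The pot stands at (198,235) in the scene crop, and I descend on it fully open.

>>> arm_command --steps "0 1 0 0;0 1 -10 0;0 1 -50 0;0 1 -90 0;0 1 -115 0;0 1 -115 0;0 1 -115 0" --fingers 1

```text
clock: 32.22
tcp_pos: [0.4341, -0.0035, 0.0284]
orientation: [0.016, 1.0, -0.011, 0.012]
wrist_force: [1.0, 0.1, -0.1]
finger_gap: 0.0854
```

>>> arm_command --steps "0 0 -1 0;0 0 -1 0;0 0 -1 0;0 0 -1 0;0 0 -1 0;0 0 -1 0" --fingers -1 --newtons 40

```text
clock: 32.98
tcp_pos: [0.4352, -0.0036, 0.0288]
orientation: [0.016, 1.0, -0.011, 0.013]
wrist_force: [-0.9, 0.9, 6.8]
finger_gap: 0.0534
```

>>> arm_command --steps "0 0 10 0;0 0 40 0;0 0 80 0;0 0 80 0;0 0 80 0"

```text
clock: 33.6
tcp_pos: [0.4349, -0.0036, 0.1087]
orientation: [0.016, 1.0, -0.011, 0.013]
wrist_force: [-0.1, -0.0, -1.9]
finger_gap: 0.0535
```

```bash
python3 -c "
from h import *
shot('pot1',(.434,-.003,.12));print(get_state()['tcp_pos'],get_state()['orientation'])"
```

```text
scene crop 262 100
top crop 224 210
[ 0.43411252 -0.0034352   0.10770631] [ 0.01557518  0.99974458 -0.01126721  0.01188472]
```

View pics/pot1.png

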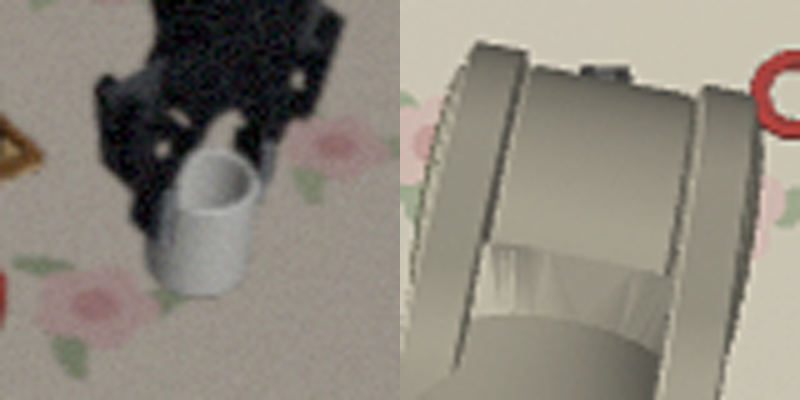

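The pot is held upright at (205,225). I carry it to the near small bay.

>>> arm_command --steps "-2 -40 0 0;-4 -95 0 0;-7 -150 0 0;-10 -205 0 0;-13 -260 0 0;-13 -307 0 0;-13 -307 0 0;-13 -307 0 0;-13 -307 -25 0;-13 -307 -45 0;-13 -307 -45 0;-13 -307 -45 0"

```text
clock: 35.2
tcp_pos: [0.4214, -0.3096, 0.0632]
orientation: [0.016, 1.0, -0.011, 0.012]
wrist_force: [0.2, -0.2, -2.2]
finger_gap: 0.0535
```

```bash
python3 -c "
from h import *
shot('pot2',(.45,-.29,.03));print(get_state()['tcp_pos'],get_state()['orientation'])"
```

```text
scene crop 192 76
top crop 323 206
[ 0.42176639 -0.31046246  0.06368288] [ 0.016108    0.99973367 -0.01087999  0.01243999]
```

View pics/pot2.png

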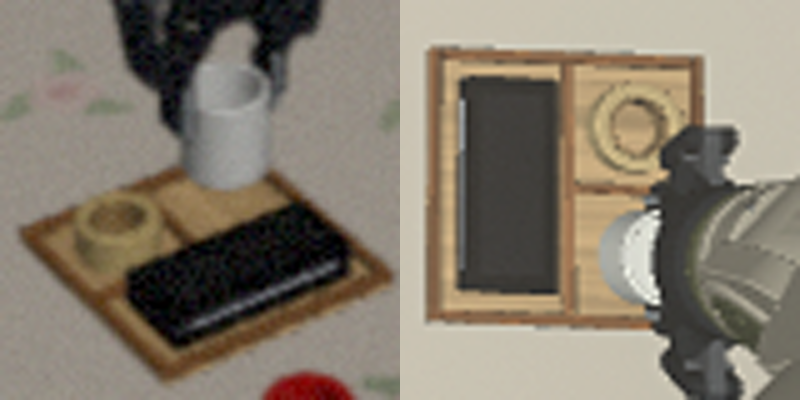

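The pot is upright over the near small bay, at (228,130) in the scene crop. I lower it.

>>> arm_command --steps "-1 0 -14 0;-1 0 -24 0;-1 0 -29 0;-1 0 -31.5 0;-1 0 -31.5 0;-1 0 -31.5 0"

```text
clock: 36.05
tcp_pos: [0.4202, -0.31, 0.0327]
orientation: [0.016, 1.0, -0.011, 0.012]
wrist_force: [-3.3, 2.1, 6.5]
finger_gap: 0.0534
```

>>> arm_command --steps "0 0 0 0;0 0 0 0;0 0 0 0;0 0 10 0;0 0 40 0;0 0 90 0;0 0 130 0;0 40 130 0;0 100 130 0;0 160 130 0;0 220 130 0;0 250 130 0;0 250 130 0;0 250 130 0" --fingers 0.5

```text
clock: 37.8
tcp_pos: [0.4207, -0.0606, 0.1633]
orientation: [0.016, 1.0, -0.011, 0.012]
wrist_force: [0.6, 0.2, 0.4]
finger_gap: 0.064
```

```bash
python3 -c "
from h import *
shot('fin1',(.46,-.27,.03));shot('fin2',(.469,.325,.02));shot('fin3');print(get_state()['tcp_pos'],get_state()['clock'])"
```

```text
scene crop 194 80
top crop 316 202
scene crop 342 215
top crop 112 197
[ 0.42023631 -0.06087395  0.16267249] 38.1
```

View pics/fin1.png

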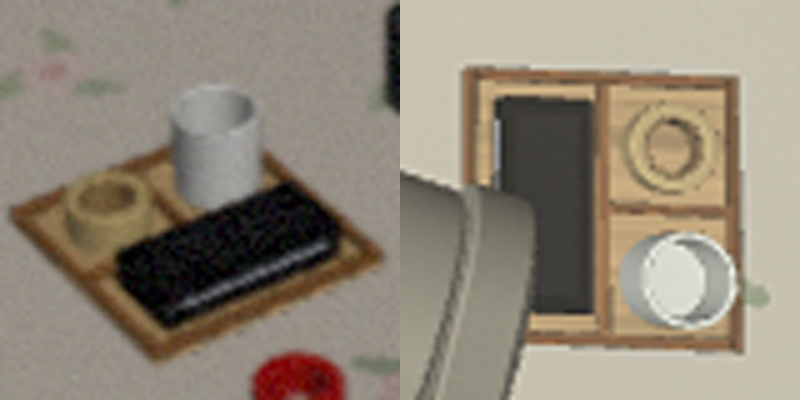

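View pics/fin2.png

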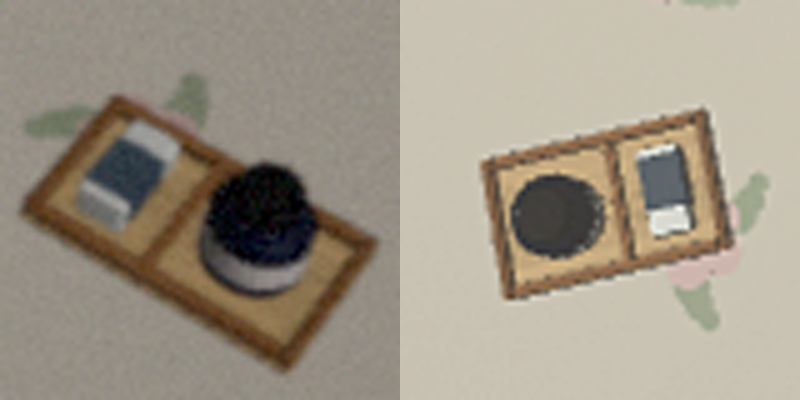

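View pics/fin3.png

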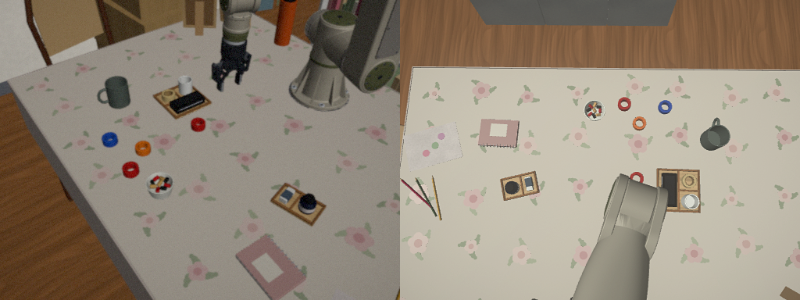

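```bash
python3 - <<'E'
from h import *
def P(c,u,v,z): return back('top',((u-400+.5)/5-.5+c[0],(v+.5)/5-.5+c[1]),z)[:2]*1000
def loc(p,t,th):
    R=np.array([[np.cos(th),np.sin(th)],[-np.sin(th),np.cos(th)]]);return np.round(R@(p-t),1)
f=(316,202);g=(112,197);a=(323,195)
# tray recheck from corners
W=np.mean([P(f,466,67,.012),P(f,740,76,.012),P(f,742,351,.012),P(a,430,376,.012)],0)
L=np.mean([P(g,484,160,.012),P(g,706,110,.012),P(g,733,244,.012),P(g,508,298,.012)],0); print(W,L)
W_=P(f,466,67,.012);print("tin",loc(P(a,510,239,.030),W,-.025),"pot",loc(P(f,689,280,.06),W,-.025),"tape",loc(P(f,672,147,.028),W,-.025))
print("ink",loc(P(g,555,216,.040),L,.239),"eraser",loc(P(g,665,189,.022),L,.239))
E
```

```text
[ 460.28106285 -273.63980684] [469.98603923 324.33771135]
tin [-0.3 37.8] pot [-40.7 -35.8] tape [ 35.4 -36.3]
ink [-3.8 24. ] eraser [ -0.9 -36.7]
```

Everything is within about 4 mm of its bay centre, so I'm handing in.

```bash
python3 -c "
from workcell import *
print(hand_in())"
```

```text
the job is handed in; nothing more can be done
None
```

I filled both kit trays and handed the job in at about 38 s of the 128 s allowed. The arm was clear of everything; no verdict was given.

The table gives my last readings from the top camera, in each tray's own frame:

| Thing | Measured x, y (mm) | Bay centre (mm) |
|---|---|---|
| Paint tin | -0.3, 37.8 | 0, 38 |
| Water pot | -40.7, -35.8 | -38, -39 |
| Tape roll | 35.4, -36.3 | 38, -39 |
| Ink bottle | -3.8, 24.0 | 0, 28 |
| Eraser | -0.9, -36.7 | 0, -36 |

- **Placing:** every thing is well inside its tolerance, and both views show it upright and flat on its bay floor. I lowered each one until it was on or within about 1 mm of the floor before opening the fingers.
- **Left alone:** the mug, bowl, sketchbook and the coloured look-alike rings look unmoved in the final pictures. I checked that by eye only.
- **Disagreements:** my first mask centres from the two cameras differed by about 10 mm, because the scene view also sees the sides of things. Hand-picked points seen in both views agreed to 1–4 mm, and put the table within about 1 mm of zero height. The tool also built up a tilt of about 0.04 rad over the run, with no visible effect on the placings.

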